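Feed drawn shells past the one-way pawl of a press track

TASK

Feed the press: stand every loose square steel shell, mouth down as it is, in the feed track before the red pawl, and with the orange push stick from its holder push them along, in one row or a few at a time, until all have clicked past the pawl and it has snapped in behind the last one; gripper fingers must not touch a shell in the track that has reached the pawl. Then stand the stick back in its holder and, last of all, press the green start button fully down and let it go. Leave the other things on the table (copper ring, brass hub, white post, wrench, red can) where they are.

Things in the scene. Friction and masses are not known exactly. Their poses are not given: they have to be found in the camera images.
- track: Straight fixed feed track, open at its start and on top. Origin on the table, on the centre line beside the tip of the shut pawl; x points the way the parts travel, z up. Floor top 10 mm above the table, from x = -280 to 236 mm; guide rails along both sides 62 mm apart inside, 78 mm outside, tops at 24 mm. Room for four shells before the pawl and four after it, in one row.
- pawl_hinge (a point): Upright hinge of the red pawl, 40 mm above the table at track x = -40, y = 43 mm, on a blue block outside the +y rail (x = -57 to -27, y = 38 to 62 mm, up to 53 mm high with its pin).
- track_end (a point): Foot of the end stop, on the track floor at x = 236 mm. From a blue bridge at x = 45 to 55 mm (94 mm high) to here two yellow guard rods (86 mm above the table, y = +-16 mm) cover the track, so that shells get in only by passing the pawl.
- pawl (a joint): Red one-way pawl, an arm 51 mm long, 31 to 49 mm above the table. 0 rad = shut, reaching from its hinge slanting forward into the track to its tip at track x = 0, y = 11 mm. A shell's body pushes it aside (to 0.7 rad at most; about 1 N, plus some 0.5 to 1 N of friction for each shell in the row); its spring snaps it in behind the body once the shell's centre is some 29 mm beyond the tip, and the shell cannot come back.
- push_stick: Orange push stick, a plain square bar 18 by 18 by 140 mm (z), 0.1 kg, standing upright in the holder at the start; origin at the centre of its foot.
- holder: Black square upright holder fixed to the table, open at the top; origin on the table at its centre. Outside 40 by 40 mm, rim 65 mm above the table; pocket 28 by 28 mm, its floor 6 mm above the table (a 90 mm square base plate, 6 mm thick, lies around it). The stick stands in it with its sides along the holder's and its top 146 mm above the table.
- start_button_top (a point): Centre of the top of the green start button (36 mm across), which looks up from a grey box 90 mm square and 55 mm high; the spring button moves 6 mm straight down.
- start_button (a joint): Travel of the start button: 0 m up, 0.006 m fully down (about 5 N); pressed counts from 0.0045. It springs back.
- shell0: Drawn square steel shell like a hat, mouth down: flange 56 by 56 mm and 8 mm thick at the bottom, body 42 by 42 mm above it, 60 mm high in all, 0.1 kg. Origin at the centre of the underside, x and y along its sides, z up. The same each quarter turn. May be absent (then None).
- shell1: Drawn square steel shell like a hat, mouth down: flange 56 by 56 mm and 8 mm thick at the bottom, body 42 by 42 mm above it, 60 mm high in all, 0.1 kg. Origin at the centre of the underside, x and y along its sides, z up. The same each quarter turn. May be absent (then None).
- shell2: Drawn square steel shell like a hat, mouth down: flange 56 by 56 mm and 8 mm thick at the bottom, body 42 by 42 mm above it, 60 mm high in all, 0.1 kg. Origin at the centre of the underside, x and y along its sides, z up. The same each quarter turn. May be absent (then None).
- shell3: Drawn square steel shell like a hat, mouth down: flange 56 by 56 mm and 8 mm thick at the bottom, body 42 by 42 mm above it, 60 mm high in all, 0.1 kg. Origin at the centre of the underside, x and y along its sides, z up. The same each quarter turn. May be absent (then None).
- die_ring: Bystander: copper-coloured ring 68 mm across, 18 mm high, lying on the table; origin at the centre of its underside.
- brass_hub: Bystander: brass hub, 80 mm across, 60 mm high; origin at the centre of its underside.
- nylon_post: Bystander: white nylon post, 50 mm across, 145 mm high; origin at the centre of its underside.
- wrench: Bystander: steel wrench lying on the table, about 180 mm long.
- oil_can: Bystander: red can, 60 mm across, 130 mm high; origin at the centre of its underside.
Mind the look-alikes: they are no part of the job. What is shaped like the shell3 but black or pink is not meant.

How it is judged:
By the outcome, as a careful person would: the job done as asked, in the order asked, and still so for the second after the job is handed in, with the robot touching nothing.
Of shell0, shell1, shell2, shell3 only 3 to 4 are there at a start; the rules pass over those that are not, and their reading is None.
At some moment in a run one of shell0, shell1, shell2, shell3 may be knocked a few centimetres aside while the robot is not near it.
It also fails if it takes over 200 s, if anything falls off the work surface, if the arm or the gripper's body presses on something with over 40 N, if the wrist force passes 120 N, or if a joint passes its speed limit or range.

ROBOT

A 6-joint arm with a two-finger parallel gripper is mounted at the origin on the work surface. World frame = base frame: x ahead of the robot, y to its left, z up, the work surface at z = 0. Lengths are in m, angles in rad, forces in N, time in s.
With the tool pointing down it reaches from about 0.25 to 0.8 m from the base axis. Payload 8.5 kg.
Tool frame: the origin (TCP) lies on the centre line of the jaws, within the pads' length; the fingertips stand manip.nose_length ahead of it and the grasp point (between the pads) is the TCP (manip.nose_length is the distance from the TCP to the fingertips, in m); z points along the fingers, y is the direction in which the jaws open and shut (so a half turn about z gives the same grasp; the last joint's range is limited). The gripper opens to 85 mm and grips with 20 to 120 N. Pads are 22 mm wide; open, the fingers measure 114 mm over their backs; the gripper's body (76 mm by 85 mm) begins 54 mm behind the grasp point. The pads swing forward as they close: fully open they stand 13 mm farther back than shut.
Start: joints at [1.309, 0.238, -0.013, 1.319, 0, 1.571], TCP at [0.136, 0.507, 0.25] pointing down, gripper open.
Joint ranges: [-2.66, 2.66], [-1.03, 1.9], [-1.14, 1.46], [-1.82, 2.27], [-1.45, 1.34], [-3.14, 3.14]. Speed limits (rad/s): [2.22, 2.22, 2.79, 3.14, 3.14, 3.14].

INTERFACE

Orientations are given as a unit quaternion [w, x, y, z].
In Python, from workcell import manip, vision, order, nets gives the robot as it stands.
- The arm moves only by the shell command python3 -m inch 'ROWS' [FORCE]. ROWS is JSON, a list of rows, each a list of 7 numbers: the shift along the tool's x, y, z in mm, then the turn, a rotation vector about the tool's x, y, z in rad, then the finger opening in mm, from 0 to 85.4. A call has 1 to 10 rows; each row is the pose to reach, as a shift and turn from the pose measured when the call began, along the tool's axes at that moment; what a row does not reach only later rows make up. A row lasts 1/8 s, in which the tool goes at most 62.5 mm and 10.7 degrees, less where a joint would pass 70% of its speed; a pose out of reach is approached as far as the arm can. A call with a gripper value outside its range is refused whole. The fingers move at their own pace and stop on an object; FORCE is the grip in N (left out, the last holds). Time passes only in rows, so rows that repeat a pose let the fingers close. It gives the time, the measured TCP pose, the force and the opening at its end, in the units of the state.
- manip.read_state(): the state, without advancing time (a new reading comes with each control period).
- vision.camera(name): name is "scene" or "top" or "wrist"; returns the picture (420x560x3 uint8, blue, green, red); there is no depth.
- vision.camera_info(name): a dict with "intrinsics" (3x3 intrinsics, pixels), "pose" (4x4, takes a point from camera to world coordinates). Camera axes: x right, y down, z forward; pixel columns grow to the right and rows downward; lengths in m; the calibration is good to about 2 mm. A picture is of the moment at which its call begins: read the wrist's pose just before it. camera_info takes no time and is no camera call; for the wrist camera it gives the pose at the moment of the call.
- order.close_job(): hands the job in, once; it reports no verdict.
Trained networks look in the newest picture that a camera, given by its name, has taken for a name from the list of things; names that differ only in an ending like _2 or _b are one class to them, and where a whole thing is asked for, a point or a joint stands for the part that bears it (a point fixed in the world has none). Each returns a list of dicts, best first, with "score" (0 to 1); they miss things now and then, are a little off and sometimes report something else, mostly with a low value. They report only what shows in the picture. A call takes as long as a camera call. They do not tell look-alikes from the thing itself.
- nets.regions_of(camera, label): "mask" (420x560 bool, what is visible of it) and "uv" ([column, row] in pixels, amid what is visible of it).
The state is a dict: "time": time; "joints": joint angles; "qvel": joint speeds; "joint_efforts": joint torques, N m; "tcp_pos": TCP position; "ee_rot": TCP orientation; "wrist_force": force on the tool from outside, world axes, zero at the start; "wrist_torque": the same for the moment, N m; "gripper_width": opening from 0.0 (shut) to 1.0 (fully open).
Only numpy, scipy, OpenCV 4.12 (cv2) and the standard library are available. Lean on these libraries where they do the work, as an engineer would, in place of code of your own. Each camera call takes 0.05 s, during which the arm holds its last target. There are 200 camera calls.

## Working session

There is one attempt and no reset: what is moved stays moved. The work goes in short steps, Python scripts to look and compute and a shell command to move; the robot and the scene stay as the last step left them, time stands still between calls to the robot, and variables do not carry over. Pictures are saved under pics/ and viewed, about 12 in all and at most 16, crops included, and the job is handed in when it is done.

```bash
ls; mkdir -p pics; python3 - <<'E'
from workcell import manip, vision, order, nets
import cv2, numpy as np
print(manip.nose_length, manip.read_state())
for n in("scene","top"):
    im=vision.camera(n); cv2.imwrite(f"pics/{n}0.png",im)
    i=vision.camera_info(n); print(n,np.round(i["intrinsics"],1).tolist(),np.round(i["pose"],3).tolist())
E
```

```text
pics
0.019 {'time': 0.0, 'joints': array([ 1.30900295e+00,  2.38783094e-01, -1.42603689e-02,  1.31920219e+00,
        4.02077129e-07,  1.57078287e+00]), 'qvel': array([-0.00170331, -0.00159799, -0.00032973, -0.0001077 , -0.00106236,
       -0.0004145 ]), 'joint_efforts': array([-9.19298000e-04, -5.38785911e+01,  3.46435118e+01,  1.84334605e-02,
       -3.21899086e-05, -1.24234651e-05]), 'tcp_pos': array([0.13577526, 0.50673279, 0.24967401]), 'ee_rot': array([-9.47892887e-05,  1.30516512e-01,  9.91445871e-01, -7.18435243e-04]), 'wrist_force': array([ 0.24471464, -0.06270167,  0.03612406]), 'wrist_torque': array([0.00549802, 0.02001708, 0.00884672]), 'gripper_width': 0.9958550452624928}
scene [[519.4, 0.0, 271.1], [0.0, 519.4, 218.4], [0.0, 0.0, 1.0]] [[0.074, 0.823, -0.564, 1.231], [0.997, -0.052, 0.054, -0.048], [0.015, -0.566, -0.824, 1.039], [0.0, 0.0, 0.0, 1.0]]
top [[392.7, 0.0, 276.3], [0.0, 392.7, 212.6], [0.0, 0.0, 1.0]] [[0.039, -0.978, 0.203, 0.362], [-0.999, -0.038, 0.009, -0.021], [-0.001, -0.203, -0.979, 1.115], [0.0, 0.0, 0.0, 1.0]]
```

View pics/top0.png

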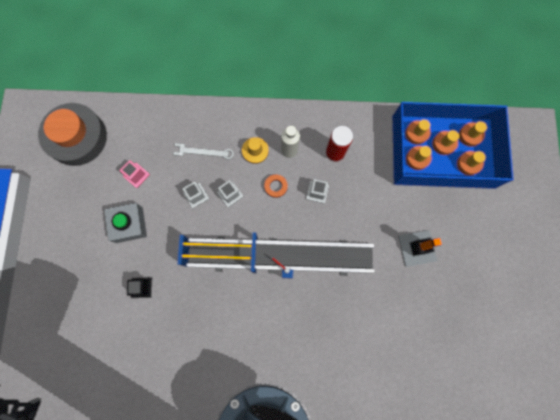

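View pics/scene0.png

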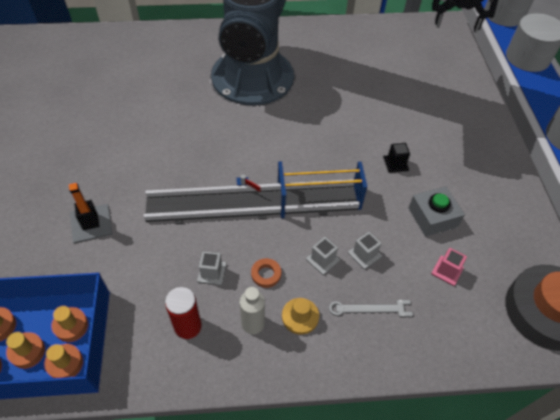

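Three grey shells show in the top view at (194,193), (230,190) and (318,189). The pink one (134,173) and black one (140,287) are look-alikes. The stick in its holder is at (425,245), and the track runs from its open end at (374,258) to its stop at (180,253).

```bash
cat > h.py <<'E'
from workcell import manip, vision, order, nets
import cv2, numpy as np
from scipy.spatial.transform import Rotation as R
def info(n):
    i=vision.camera_info(n); return np.array(i["intrinsics"]),np.array(i["pose"])
def ray(n,uv,ip=None):
    K,P=ip or info(n); d=P[:3,:3]@np.linalg.solve(K,[uv[0],uv[1],1.]); return P[:3,3],d
def onz(n,uv,z,ip=None):
    o,d=ray(n,uv,ip); return o+d*(z-o[2])/d[2]
def tri(rs):
    A=np.zeros((3,3));b=np.zeros(3)
    for o,d in rs:
        d=d/np.linalg.norm(d);M=np.eye(3)-np.outer(d,d);A+=M;b+=M@o
    return np.linalg.solve(A,b)
def proj(n,p,ip=None):
    K,P=ip or info(n); c=P[:3,:3].T@(np.asarray(p)-P[:3,3]); return (K@c/c[2])[:2]
def move(p,yaw):
    "shift in tool mm & turn to have TCP at p, tool down, jaw axis y at yaw (mod pi) in world"
    s=manip.read_state(); q=s["ee_rot"]; Rc=R.from_quat([q[1],q[2],q[3],q[0]])
    best=None
    for k in(0,1):
        a=yaw+np.pi*k; y=np.array([np.cos(a),np.sin(a),0]); z=np.array([0,0,-1.]); x=np.cross(y,z)
        rv=(Rc.inv()*R.from_matrix(np.c_[x,y,z])).as_rotvec()
        if best is None or np.linalg.norm(rv)<np.linalg.norm(best): best=rv
    d=Rc.inv().apply(np.asarray(p)-s["tcp_pos"])*1000
    print("shift",np.round(d,1),"rot",np.round(best,3),"rows>=",np.ceil(max(np.linalg.norm(d)/62.5,np.linalg.norm(best)/.186)), "j6",np.round(s["joints"][5],2))
E
python3 - <<'E'
from h import *
for n in("top","scene"):
    vision.camera(n)
    for l in("shell0","push_stick","holder","track","start_button_top","pawl"):
        for r in nets.regions_of(n,l):
            if r["score"]<.3: continue
            m=r["mask"].astype(np.uint8); c=cv2.minAreaRect(cv2.findNonZero(m))
            print(n,l,round(r["score"],2),np.round(r["uv"]),"area",m.sum(),"xy@30mm",np.round(onz(n,r["uv"],.03)[:2],3),np.round(cv2.boxPoints(c)).tolist() if l in("track","holder") else "")
E
```

```text
top shell0 0.92 [195. 198.] area 420 xy@30mm [0.621 0.221] 
top shell0 0.84 [138. 287.] area 474 xy@30mm [0.367 0.356] 
top shell0 0.76 [231. 193.] area 384 xy@30mm [0.638 0.12 ] 
top shell0 0.63 [134. 176.] area 474 xy@30mm [0.68  0.402] 
top shell0 0.62 [320. 192.] area 383 xy@30mm [ 0.651 -0.132] 
top push_stick 0.58 [428. 245.] area 171 xy@30mm [ 0.511 -0.436] 
top holder 0.87 [411. 250.] area 926 xy@30mm [ 0.495 -0.388] [[397.0, 236.0], [429.0, 228.0], [436.0, 260.0], [405.0, 267.0]]
top holder 0.48 [200. 151.] area 409 xy@30mm [0.762 0.218] [[175.0, 155.0], [176.0, 142.0], [234.0, 147.0], [233.0, 159.0]]
top track 0.79 [273. 256.] area 5789 xy@30mm [ 0.465 -0.006] [[177.0, 270.0], [180.0, 228.0], [374.0, 241.0], [371.0, 283.0]]
top start_button_top 0.55 [119. 220.] area 135 xy@30mm [0.548 0.43 ] 
top pawl 0.39 [282. 268.] area 27 xy@30mm [ 0.432 -0.032] 
scene shell0 0.95 [398. 159.] area 639 xy@30mm [0.378 0.357] 
scene shell0 0.91 [367. 253.] area 785 xy@30mm [0.648 0.226] 
scene shell0 0.73 [324. 257.] area 773 xy@30mm [0.653 0.127] 
scene shell0 0.59 [210. 268.] area 774 xy@30mm [ 0.665 -0.126] 
scene push_stick 0.69 [ 81. 197.] area 296 xy@30mm [ 0.449 -0.434] 
scene push_stick 0.55 [ 90. 224.] area 1301 xy@30mm [ 0.529 -0.404] 
scene holder 0.9 [ 93. 222.] area 1286 xy@30mm [ 0.525 -0.398] [[67.0, 203.0], [107.0, 197.0], [113.0, 237.0], [73.0, 243.0]]
scene track 0.93 [264. 197.] area 7606 xy@30mm [0.477 0.005] [[142.0, 171.0], [365.0, 157.0], [369.0, 212.0], [145.0, 226.0]]
scene start_button_top 0.58 [442. 199.] area 203 xy@30mm [0.509 0.436] 
scene start_button_top 0.47 [187. 309.] area 1406 xy@30mm [ 0.759 -0.176] 
scene pawl 0.58 [247. 181.] area 172 xy@30mm [ 0.426 -0.034]
```

```bash
python3 - <<'E'
from h import *
K,P=info("wrist"); s=manip.read_state(); q=s["ee_rot"]; Rc=R.from_quat([q[1],q[2],q[3],q[0]])
print(np.round(K,1).tolist()); print(np.round(Rc.inv().as_matrix()@P[:3,:3],3).tolist(),Rc.inv().apply(P[:3,3]-s["tcp_pos"]))
a=cv2.resize(vision.camera("top")[150:220,165:345],(800,311),interpolation=2)
b=cv2.resize(vision.camera("scene")[225:300,185:395],(800,286),interpolation=2)
cv2.imwrite("pics/crop1.png",np.vstack([a,b]))
move([.58,.13,.40],0)
E
```

```text
[[347.3, 0.0, 279.8], [0.0, 347.3, 214.4], [0.0, 0.0, 1.0]]
[[0.0, -0.945, -0.327], [1.0, 0.0, -0.0], [0.0, -0.327, 0.945]] [ 0.08482811 -0.00075951 -0.12304014]
shift [-526.6 -249.3 -149.7] rot [-0.     0.     1.309] rows>= 10.0 j6 1.57
```

View pics/crop1.png

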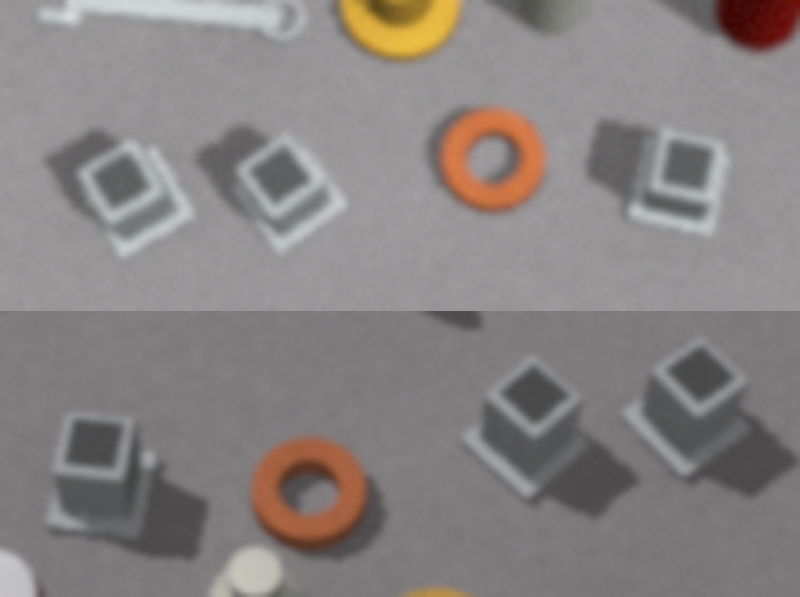

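The crop shows three grey steel hats standing mouth down: left (125,180), middle (280,175) and right (690,165). These are the shells. The black and pink ones are elsewhere.

```bash
python3 -m inch '[[-50,-25,-20,0,0,0.13,85],[-110,-50,-40,0,0,0.3,85],[-170,-80,-60,0,0,0.45,85],[-230,-110,-80,0,0,0.6,85],[-290,-140,-100,0,0,0.75,85],[-350,-170,-120,0,0,0.9,85],[-410,-200,-150,0,0,1.05,85],[-470,-225,-150,0,0,1.2,85],[-527,-249,-150,0,0,1.309,85],[-527,-249,-150,0,0,1.309,85]]' 60 && python3 - <<'E'
from h import *
move([.58,.13,.40],0)
im=vision.camera("wrist"); cv2.imwrite("pics/w1.png",im); np.save("w1.npy",info("wrist")[1])
E
```

```text
time: 2.15
tcp_pos: [0.5822, 0.1282, 0.4002]
ee_rot: [0.0, 0.708, 0.706, 0.0]
wrist_force: [-0.2, -0.1, -0.3]
gripper_width: 0.997
shift [ 1.8 -2.2  0.2] rot [ 0.     0.    -0.003] rows>= 1.0 j6 1.79
```

View pics/w1.png

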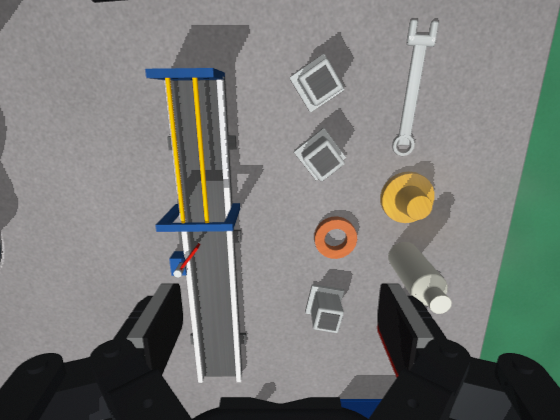

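```bash
cat >> h.py <<'E'
def panel(im,uv,ip,z=.06,tol=12):
    "flood-fill the dark top panel at uv; gives centre xy at z and side direction (deg, mod 90) and size mm"
    g=cv2.GaussianBlur(im,(3,3),0); m=np.zeros((422,562),np.uint8)
    cv2.floodFill(g,m,(int(uv[0]),int(uv[1])),0,(tol,)*3,(tol,)*3,4|cv2.FLOODFILL_FIXED_RANGE|cv2.FLOODFILL_MASK_ONLY)
    p=cv2.findNonZero(m[1:-1,1:-1])[:,0].astype(float)
    w=np.array([onz("wrist",q,z,ip)[:2]*1000 for q in p],np.float32)
    r=cv2.minAreaRect(w); return np.round(r[0],1),np.round(r[1],1),round(r[2]%90,1),len(p)
E
python3 - <<'E'
from h import *
im=cv2.imread("pics/w1.png"); ip=(info("wrist")[0],np.load("w1.npy"))
for uv in((321,82),(322,159),(327,321)): print(panel(im,uv,ip))
# rails: bright pixel runs per row
for r in list(range(250,385,15)):
    b=im[r,185:250].astype(int).min(1); on=np.where(b>165)[0]+185
    gs=np.split(on,np.where(np.diff(on)>2)[0]+1)
    print(r,[(np.round(onz("wrist",(g.mean(),r),.024,ip)[:2]*1000,1).tolist(),len(g)) for g in gs if len(g)>1])
for uv in((201,380.5),(240,380.5)): print("start",onz("wrist",uv,.024,ip))
print("hinge",onz("wrist",(177,274),.053,ip)," tip",onz("wrist",(198.5,245),.049,ip), "bridge",onz("wrist",(157,228),.094,ip),onz("wrist",(239,228),.094,ip))
E
```

```text
(array([636.4, 222.5]), array([27.3, 27.1]), 32.7, 513)
(array([643.7, 123.7]), array([27. , 27.3]), 38.5, 412)
(array([ 660.3, -130. ]), array([26.8, 26.4]), 79.2, 243)
250 [([437.4, -23.1], 4), ([505.9, -23.4], 5)]
265 [([437.4, -49.5], 3), ([506.2, -49.7], 5)]
280 [([435.8, -76.7], 6), ([506.5, -76.9], 5)]
295 [([436.5, -104.8], 6), ([506.7, -105.0], 5)]
310 [([436.5, -133.8], 5), ([507.0, -134.1], 5)]
325 [([437.3, -163.8], 5), ([507.3, -164.1], 5)]
340 [([437.3, -194.9], 4), ([507.6, -195.2], 5)]
355 [([437.2, -227.0], 5), ([508.0, -227.3], 5)]
370 [([438.1, -260.3], 5), ([507.4, -260.6], 4)]
start [ 0.43982915 -0.28437281  0.024     ]
start [ 0.51089885 -0.28462871  0.024     ]
hinge [ 0.42790677 -0.04960494  0.053     ]  tip [ 0.46345985 -0.00333973  0.049     ] bridge [0.42212306 0.04167871 0.094     ] [0.53058722 0.04129438 0.094     ]
```

```bash
python3 - <<'E'
from h import *
move([.6364,.2225,.14],np.radians(32.7)); move([.6364,.2225,.045],np.radians(32.7))
E
```

```text
shift [ 97.8  50.6 258.8] rot [-0.     0.002 -0.574] rows>= 5.0 j6 1.79
shift [ 98.   50.6 353.8] rot [-0.     0.002 -0.574] rows>= 6.0 j6 1.79
```

```bash
python3 -m inch '[[25,13,55,0,0,-0.15,85],[50,26,110,0,0,-0.3,85],[75,40,165,0,0,-0.45,85],[98,50.6,220,0,0,-0.574,85],[98,50.6,270,0,0.002,-0.574,85],[98,50.6,310,0,0.002,-0.574,85],[98,50.6,340,0,0.002,-0.574,85],[98,50.6,354,0,0.002,-0.574,85],[98,50.6,354,0,0.002,-0.574,85]]' 60 && python3 -m inch '[[0,0,0,0,0,0,35],[0,0,0,0,0,0,35],[0,0,0,0,0,0,35],[0,0,0,0,0,0,35],[0,0,0,0,0,0,35]]' 50 && python3 - <<'E'
from h import *
s=-105
move([.471-.008*s/1000,-.004+s/1000,.16],.008)
move([.471-.008*s/1000,-.004+s/1000,.055],.008)
E
```

```text
time: 3.32
tcp_pos: [0.636, 0.2225, 0.0443]
ee_rot: [-0.001, 0.48, 0.877, -0.001]
wrist_force: [-0.3, 0.9, -0.5]
gripper_width: 0.991
time: 3.95
tcp_pos: [0.6368, 0.2227, 0.0456]
ee_rot: [0.0, 0.48, 0.877, 0.0]
wrist_force: [-0.3, -0.7, 6.6]
gripper_width: 0.483
shift [-190.1 -317.9 -114.5] rot [0.001 0.    0.562] rows>= 7.0 j6 1.34
shift [-190.1 -317.9   -9.5] rot [0.001 0.    0.562] rows>= 6.0 j6 1.34
```

```bash
python3 -m inch '[[0,0,-50,0,0,0,35],[0,0,-100,0,0,0,35],[0,0,-145,0,0,0,35],[-25,-45,-145,0,0,0.1,35],[-55,-95,-145,0,0,0.2,35],[-85,-145,-145,0,0,0.3,35],[-115,-195,-145,0,0,0.4,35],[-145,-245,-145,0,0,0.5,35],[-172,-290,-140,0,0,0.562,35],[-190,-318,-120,0,0,0.562,35]]' && python3 - <<'E'
from h import *
s=-105
im=vision.camera("wrist"); cv2.imwrite("pics/w2.png",im); np.save("w2.npy",info("wrist")[1])
move([.471-.008*s/1000,-.004+s/1000,.055],.008)
E
```

```text
time: 5.2
tcp_pos: [0.4711, -0.1109, 0.1665]
ee_rot: [0.001, 0.705, 0.709, 0.001]
wrist_force: [0.2, -0.0, -0.9]
gripper_width: 0.485
shift [  3.8   3.7 108.6] rot [-0.002  0.001 -0.002] rows>= 2.0 j6 1.33
```

View pics/w2.png

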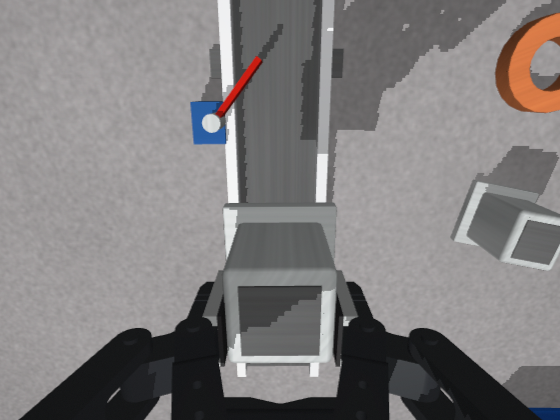

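The wrist view shows the shell level in the jaws at (280,300), above the track. The rails run at about columns 230 and 323, the pawl tip is at (261,60) and the hinge pin at (211,123).

```bash
python3 - <<'E'
from h import *
im=cv2.imread("pics/w2.png"); ip=(info("wrist")[0],np.load("w2.npy"))
for r in range(20,200,25):
    b=im[r,195:350].astype(int).min(1); on=np.where(b>165)[0]+195
    gs=np.split(on,np.where(np.diff(on)>2)[0]+1)
    print(r,[(g[0],g[-1],np.round(onz("wrist",(g.mean(),r),.024,ip)[:2]*1000,1).tolist()) for g in gs if len(g)>3])
# edges by gradient at row 170, print gray
print(im[170,222:246].min(1).tolist(), im[170,308:340].min(1).tolist())
for u,z in (((224,170),.024),((240,170),.024),((318,170),.024),((329,170),.024),((211,123),.053),((261.5,59),.045)): print(u,np.round(onz("wrist",u,z,ip)*1000,1))
E
```

```text
20 [(np.int64(218), np.int64(230), [429.4, 17.6]), (np.int64(323), np.int64(332), [498.7, 18.0])]
45 [(np.int64(220), np.int64(231), [429.7, 2.4]), (np.int64(322), np.int64(331), [498.8, 2.8])]
70 [(np.int64(221), np.int64(232), [429.7, -13.4]), (np.int64(321), np.int64(330), [498.9, -13.0])]
95 [(np.int64(223), np.int64(226), [427.5, -29.9]), (np.int64(321), np.int64(329), [499.4, -29.5])]
120 [(np.int64(203), np.int64(219), [416.8, -47.3]), (np.int64(227), np.int64(234), [431.1, -47.2]), (np.int64(320), np.int64(328), [499.5, -46.8])]
145 [(np.int64(225), np.int64(235), [430.0, -65.3]), (np.int64(320), np.int64(327), [500.2, -64.9])]
170 [(np.int64(226), np.int64(236), [430.0, -84.3]), (np.int64(317), np.int64(327), [499.7, -83.8])]
195 [(np.int64(227), np.int64(238), [430.4, -104.2]), (np.int64(316), np.int64(325), [499.5, -103.7])]
[162, 160, 157, 153, 196, 238, 244, 244, 244, 244, 244, 244, 244, 244, 229, 148, 97, 77, 67, 67, 67, 67, 67, 71] [102, 102, 103, 103, 105, 106, 100, 109, 139, 225, 238, 238, 238, 238, 238, 238, 237, 237, 237, 166, 106, 107, 107, 106, 106, 106, 107, 148, 162, 164, 166, 166]
(224, 170) [424.6 -84.3  24. ]
(240, 170) [436.9 -84.2  24. ]
(318, 170) [496.7 -83.9  24. ]
(329, 170) [505.1 -83.8  24. ]
(211, 123) [422.3 -47.1  53. ]
(261.5, 59) [455.3  -8.   45. ]
```

```bash
python3 -m inch '[[0,0,0,0,0,0,35],[0,0,0,0,0,0,35],[0,0,0,0,0,0,35]]'; cat >> h.py <<'E'
def rails(im,ip,rows,lo,hi):
    c=[]
    for r in rows:
        on=np.where(im[r,lo:hi].astype(int).min(1)>165)[0]+lo
        gs=[g for g in np.split(on,np.where(np.diff(on)>2)[0]+1) if len(g)>3]
        if len(gs)<2: continue
        a,b=[onz("wrist",(g.mean(),r),.024,ip)*1000 for g in(gs[0],gs[-1])]
        if 66<np.hypot(*(a-b)[:2])<74: c.append((a+b)/2)
    return np.round(c,1)
E
python3 - <<'E'
from h import *
ip=info("wrist"); im=vision.camera("wrist"); print(manip.read_state()["qvel"].round(4), manip.read_state()["tcp_pos"])
cv2.imwrite("pics/w3.png",im); print(np.round(info("wrist")[1][:3,3]-ip[1][:3,3],4))
print(rails(im,ip,range(20,200,15),195,350).tolist())
E
```

```text
time: 5.62
tcp_pos: [0.4691, -0.112, 0.164]
ee_rot: [0.0, 0.705, 0.71, -0.001]
wrist_force: [-0.4, 0.2, -1.0]
gripper_width: 0.484
[ 0.0003  0.0023  0.0003 -0.0011 -0.0002 -0.0024] [ 0.46899198 -0.11199424  0.16393938]
[-0.      0.     -0.0001]
[[467.6, 18.5, 24.0], [467.6, 9.5, 24.0], [467.7, 0.2, 24.0], [467.9, -9.3, 24.0], [467.8, -19.1, 24.0], [468.9, -39.4, 24.0], [468.5, -60.8, 24.0], [468.3, -83.5, 24.0], [468.4, -95.3, 24.0]]
```

```bash
python3 - <<'E'
from h import *
im=cv2.imread("pics/w3.png"); ip=info("wrist")
r=np.argwhere((im[:,:,2]>150)&(im[:,:,1]<60)&(im[:,:,0]<60)); u=r[r[:,0]<200]; t=u[np.argmin(u[:,0])]; print("tip px",t[::-1],np.round(onz("wrist",t[::-1],.045,ip)*1000,1))
move([.4687,-.109,.058],.008)
E
```

```text
tip px [260  54] [455.   -4.4  45. ]
shift [  3.1  -0.2 105.9] rot [-0.001  0.001 -0.001] rows>= 2.0 j6 1.33
```

```bash
python3 -m inch '[[3,0,50,0,0,0,35],[3,0,80,0,0,0,35],[3,0,95,0,0,0,35],[3,0,102,0,0,0,35],[3,0,106,0,0,0,35],[3,0,107.5,0,0,0,35],[3,0,107.5,0,0,0,35]]'
```

```text
time: 6.55
tcp_pos: [0.4692, -0.1092, 0.0569]
ee_rot: [0.0, 0.705, 0.71, -0.001]
wrist_force: [-0.2, -0.1, -0.9]
gripper_width: 0.485
```

```bash
python3 -m inch '[[0,0,-1,0,0,0,60],[0,0,-1,0,0,0,75],[0,0,-1,0,0,0,85],[0,0,-40,0,0,0,85],[0,0,-95,0,0,0,85],[0,0,-140,0,0,0,85],[0,0,-140,0,0,0,85]]';  python3 - <<'E'
from h import *
move([.640,.122,.20],np.radians(38.5))
E
```

```text
time: 7.42
tcp_pos: [0.4711, -0.1094, 0.2002]
ee_rot: [0.003, 0.705, 0.71, 0.001]
wrist_force: [-0.5, -0.4, 0.1]
gripper_width: 1.0
shift [230.2 170.6   0.5] rot [ 0.005  0.005 -0.665] rows>= 5.0 j6 1.34
```

```bash
python3 -m inch '[[46,34,0,0,0,-0.13,85],[92,68,0,0,0,-0.27,85],[138,102,0,0,0,-0.4,85],[184,136,0,0,0,-0.53,85],[230,170,0,0,0,-0.665,85],[230,170,0,0,0,-0.665,85],[230,170,0,0.005,0.005,-0.665,85],[230,170,0,0.005,0.005,-0.665,85]]';  python3 - <<'E'
from h import *
ip=info("wrist"); im=vision.camera("wrist"); cv2.imwrite("pics/w4.png",im)
uv=proj("wrist",[.640,.122,.06],ip); print(uv)
r=panel(im,uv,ip); print(r)
E
```

```text
time: 8.43
tcp_pos: [0.6388, 0.1207, 0.2002]
ee_rot: [-0.001, 0.435, 0.9, -0.0]
wrist_force: [-0.7, -0.5, 0.0]
gripper_width: 1.0
[283.26421402 205.94930597]
(array([641.1, 127.2]), array([27.9, 29. ]), 38.4, 1247)
```

View pics/w4.png

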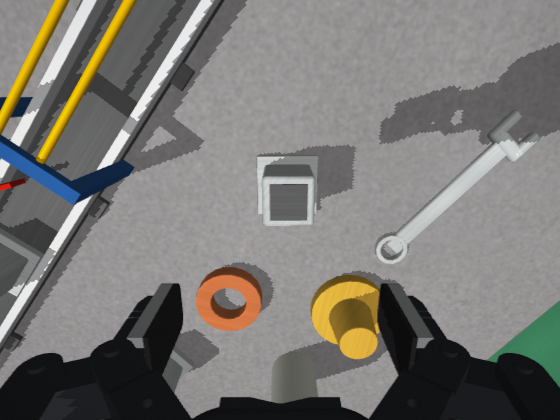

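The middle shell is at (289,203), square to the jaws. The ring is at (229,298) and the hub at (345,310), so I'm checking finger clearance before going down.

```bash
python3 - <<'E'
from h import *
c=np.array([.6411,.1272])
a=np.radians(38.4);J=np.array([np.cos(a),np.sin(a)]);N=np.array([-J[1],J[0]])
for n,u,z in(("hub near edge",(345,276),.02),("hub left",(312,308),.02),("hub right",(385,300),.02),("ring",(229,298),.018),("ring top",(225,268),.018)):
    p=onz("wrist",u,z)[:2]; print(n,p.round(3),"along jaw",((p-c)@J*1000).round(),"across",((p-c)@N*1000).round())
move([c[0],c[1],.045],a)
E
```

```text
hub near edge [0.741 0.093] along jaw 58.0 across -89.0
hub left [0.74  0.045] along jaw 26.0 across -126.0
hub right [0.791 0.098] along jaw 100.0 across -116.0
ring [0.667 0.001] along jaw -58.0 across -115.0
ring top [0.644 0.026] along jaw -61.0 across -81.0
shift [  3.7   5.9 155.5] rot [-0.001 -0.001  0.   ] rows>= 3.0 j6 1.09
```

```bash
python3 -m inch '[[3.7,5.9,45,0,0,0,85],[3.7,5.9,90,0,0,0,85],[3.7,5.9,125,0,0,0,85],[3.7,5.9,148,0,0,0,85],[3.7,5.9,155.5,0,0,0,85],[3.7,5.9,155.5,0,0,0,85]]' && python3 -m inch '[[0,0,0,0,0,0,35],[0,0,0,0,0,0,35],[0,0,0,0,0,0,35],[0,0,0,0,0,0,35],[0,0,0,0,0,0,35]]' 50 && python3 - <<'E'
from h import *
y=-.0044-.170
move([.4678-.008*y,y,.19],.008)
E
```

```text
time: 9.22
tcp_pos: [0.6412, 0.1267, 0.0455]
ee_rot: [-0.0, 0.436, 0.9, -0.0]
wrist_force: [0.1, 0.0, 0.5]
gripper_width: 0.995
time: 9.85
tcp_pos: [0.6417, 0.1268, 0.0465]
ee_rot: [0.0, 0.436, 0.9, 0.0]
wrist_force: [-0.7, -1.2, 5.4]
gripper_width: 0.484
shift [-129.1 -322.1 -143.7] rot [0.001 0.    0.662] rows>= 7.0 j6 1.1
```

```bash
python3 -m inch '[[0,0,-50,0,0,0,35],[0,0,-100,0,0,0,35],[0,0,-143,0,0,0,35],[-20,-50,-143,0,0,0.12,35],[-42,-105,-143,0,0,0.24,35],[-64,-160,-143,0,0,0.36,35],[-86,-215,-143,0,0,0.48,35],[-108,-270,-143,0,0,0.6,35],[-129,-322,-143,0,0,0.662,35],[-129,-322,-143,0,0,0.662,35]]' && python3 -m inch '[[0,0,0,0,0,0,35],[0,0,0,0,0,0,35],[0,0,0,0,0,0,35]]' && python3 - <<'E'
from h import *
ip=info("wrist"); im=vision.camera("wrist"); cv2.imwrite("pics/w5.png",im)
print(rails(im,ip,range(100,215,12),180,380).tolist(), proj("wrist",[.4692,-.109,.07],ip))
y=-.0044-.170
move([.4678-.008*y,y,.057],.008)
E
```

```text
time: 11.1
tcp_pos: [0.4673, -0.1769, 0.1897]
ee_rot: [0.0, 0.706, 0.708, 0.0]
wrist_force: [0.3, 0.5, -0.6]
gripper_width: 0.484
time: 11.48
tcp_pos: [0.4678, -0.176, 0.1895]
ee_rot: [0.0, 0.706, 0.709, 0.0]
wrist_force: [0.0, -0.1, -0.9]
gripper_width: 0.484
[[468.4, -134.3, 24.0], [468.7, -144.3, 24.0], [468.7, -154.4, 24.0], [468.8, -164.8, 24.0], [468.6, -175.5, 24.0], [469.1, -186.4, 24.0]] [282.93486277 120.25945933]
shift [  1.7   1.3 132.5] rot [ 0.001  0.    -0.004] rows>= 3.0 j6 1.21
```

View pics/w5.png

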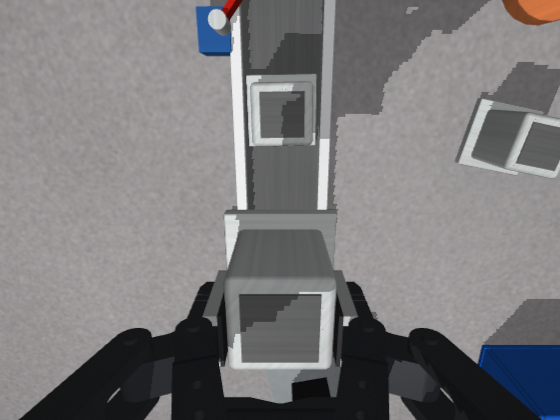

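The first shell is seated in the track at (282,112), and the second hangs aligned over it at (280,310).

```bash
python3 -m inch '[[1.7,1,55,0,0,0,35],[1.7,1,95,0,0,0,35],[1.7,1,115,0,0,0,35],[1.7,1,126,0,0,0,35],[1.7,1,131,0,0,0,35],[1.7,1,132,0,0,0,35],[1.7,1,132,0,0,0,35]]' && python3 -m inch '[[0,0,-1,0,0,0,60],[0,0,-1,0,0,0,75],[0,0,-1,0,0,0,85],[0,0,-40,0,0,0,85],[0,0,-95,0,0,0,85],[0,0,-140,0,0,0,85],[0,0,-140,0,0,0,85]]';  python3 - <<'E'
from h import *
move([.658,-.130,.20],np.radians(-10.8))
E
```

```text
time: 12.4
tcp_pos: [0.4693, -0.1745, 0.0582]
ee_rot: [0.001, 0.706, 0.708, 0.0]
wrist_force: [0.7, -0.0, -1.5]
gripper_width: 0.486
time: 13.28
tcp_pos: [0.4708, -0.1751, 0.2016]
ee_rot: [0.004, 0.706, 0.708, 0.002]
wrist_force: [1.0, 0.7, -0.0]
gripper_width: 0.993
shift [ 44.4 187.3   3. ] rot [0.008 0.002 0.192] rows>= 4.0 j6 1.21
```

```bash
python3 -m inch '[[12,50,0,0,0,0.05,85],[24,100,0,0,0,0.1,85],[35,150,0,0,0,0.15,85],[44,187,0,0,0,0.192,85],[44,187,1,0.008,0,0.192,85],[44,187,1,0.008,0,0.192,85],[44,187,1,0.008,0,0.192,85]]';  python3 - <<'E'
from h import *
ip=info("wrist"); im=vision.camera("wrist"); cv2.imwrite("pics/w6.png",im)
uv=proj("wrist",[.658,-.130,.06],ip); print(uv)
r=panel(im,uv,ip); print(r)
for l in ("oil_can","nylon_post","die_ring"):
    for q in nets.regions_of("top" if vision.camera("top") is not None else "",l)[:1]: print(l,q["score"],onz("top",q["uv"],.07))
move([r[0][0]/1000,r[0][1]/1000,.046],np.radians(-10.8))
E
```

```text
time: 14.15
tcp_pos: [0.6565, -0.1308, 0.2019]
ee_rot: [0.001, 0.771, 0.637, -0.001]
wrist_force: [-0.1, -0.1, 0.0]
gripper_width: 0.997
[281.93190032 203.16440998]
(array([ 657.6, -127. ]), array([27.4, 28. ]), 79.2, 1194)
nylon_post 0.68 [ 0.7869409  -0.03716482  0.07      ]
die_ring 0.71 [ 0.66226383 -0.01500375  0.07      ]
shift [  3.9  -0.7 156.3] rot [0.001 0.002 0.   ] rows>= 3.0 j6 1.56
```

View pics/w6.png

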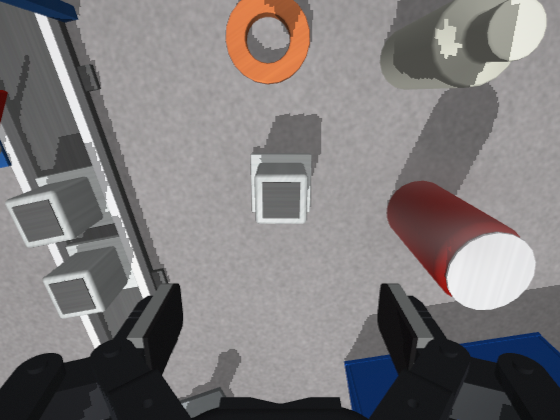

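The third shell is at (281,198), square to the jaws. The can's nearest edge at (390,210) is about 118 mm away, so the fingers clear it.

```bash
python3 -m inch '[[3.9,-0.7,45,0,0,0,85],[3.9,-0.7,90,0,0,0,85],[3.9,-0.7,125,0,0,0,85],[3.9,-0.7,148,0,0,0,85],[3.9,-0.7,156.3,0,0,0,85],[3.9,-0.7,156.3,0,0,0,85]]' && python3 -m inch '[[0,0,0,0,0,0,35],[0,0,0,0,0,0,35],[0,0,0,0,0,0,35],[0,0,0,0,0,0,35],[0,0,0,0,0,0,35]]' 50 && python3 - <<'E'
from h import *
y=-.0044-.235
move([.4678-.008*y,y,.19],.008)
E
```

```text
time: 15.25
tcp_pos: [0.6576, -0.127, 0.0461]
ee_rot: [0.001, 0.77, 0.637, -0.001]
wrist_force: [-0.2, -0.2, 1.0]
gripper_width: 0.991
time: 15.88
tcp_pos: [0.6582, -0.1271, 0.0471]
ee_rot: [0.002, 0.77, 0.637, -0.0]
wrist_force: [-0.4, 0.7, 6.2]
gripper_width: 0.489
shift [-145.9 -163.8 -142.9] rot [ 0.002  0.002 -0.196] rows>= 5.0 j6 1.57
```

```bash
python3 -m inch '[[0,0,-50,0,0,0,35],[0,0,-100,0,0,0,35],[0,0,-143,0,0,0,35],[-36,-41,-143,0,0,-0.05,35],[-72,-82,-143,0,0,-0.1,35],[-108,-123,-143,0,0,-0.15,35],[-146,-164,-143,0,0,-0.196,35],[-146,-164,-143,0,0,-0.196,35],[-146,-164,-143,0,0,-0.196,35],[-146,-164,-143,0,0,-0.196,35]]'  && python3 - <<'E'
from h import *
ip=info("wrist"); im=vision.camera("wrist"); cv2.imwrite("pics/w7.png",im)
print(rails(im,ip,range(100,215,12),180,380).tolist(), proj("wrist",[.469,-.1745,.07],ip))
y=-.0044-.235
move([.4678-.008*y,y,.058],.008)
E
```

```text
time: 17.12
tcp_pos: [0.4703, -0.239, 0.19]
ee_rot: [0.002, 0.704, 0.71, -0.0]
wrist_force: [-0.2, -0.9, -1.4]
gripper_width: 0.486
[[469.1, -197.8, 24.0], [469.4, -207.8, 24.0], [469.3, -217.9, 24.0], [469.4, -228.4, 24.0], [469.4, -239.0, 24.0], [469.3, -250.0, 24.0]] [279.08720067 123.55788912]
shift [-1.000e-01 -9.000e-01  1.319e+02] rot [0.002 0.002 0.001] rows>= 3.0 j6 1.09
```

```bash
python3 -m inch '[[0,-0.9,55,0,0,0,35],[0,-0.9,95,0,0,0,35],[0,-0.9,115,0,0,0,35],[0,-0.9,126,0,0,0,35],[0,-0.9,131,0,0,0,35],[0,-0.9,132,0,0,0,35],[0,-0.9,132,0,0,0,35]]' && python3 -m inch '[[0,0,-1,0,0,0,60],[0,0,-1,0,0,0,75],[0,0,-1,0,0,0,85],[0,0,-40,0,0,0,85],[0,0,-95,0,0,0,85],[0,0,-150,0,0,0,85],[0,0,-200,0,0,0,85],[0,0,-200,0,0,0,85]]';  python3 - <<'E'
from h import *
move([.5,-.38,.29],.008)
E
```

```text
time: 18.05
tcp_pos: [0.4701, -0.2395, 0.0586]
ee_rot: [0.002, 0.704, 0.71, 0.0]
wrist_force: [0.7, -0.0, -0.8]
gripper_width: 0.482
time: 19.05
tcp_pos: [0.4711, -0.2397, 0.2626]
ee_rot: [0.005, 0.704, 0.71, 0.001]
wrist_force: [1.1, 1.0, -1.0]
gripper_width: 0.997
shift [-140.8   27.9  -26.2] rot [0.009 0.006 0.001] rows>= 3.0 j6 1.09
```

```bash
python3 -m inch '[[-50,10,-26,0,0,0,85],[-100,20,-26,0,0,0,85],[-140,28,-26,0.009,0.006,0,85],[-140,28,-26,0.009,0.006,0,85],[-140,28,-26,0.009,0.006,0,85],[-140,28,-26,0.009,0.006,0,85]]';  python3 - <<'E'
from h import *
ip=info("wrist"); im=vision.camera("wrist"); cv2.imwrite("pics/w8.png",im); np.save("w8.npy",ip[1])
E
```

```text
time: 19.8
tcp_pos: [0.4999, -0.3781, 0.2898]
ee_rot: [0.0, 0.704, 0.711, 0.0]
wrist_force: [0.6, 0.0, 0.1]
gripper_width: 0.995
```

View pics/w8.png

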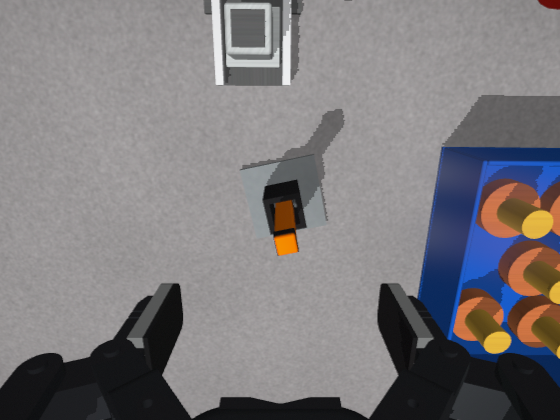

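The third shell stands in the track at (249,30). The stick's bright top is at (287,244), above the black holder on its grey plate.

```bash
cat >> h.py <<'E'
def stick(im,ip,z=.146):
    hsv=cv2.cvtColor(im,cv2.COLOR_BGR2HSV); m=cv2.inRange(hsv,(5,200,215),(22,255,255)); 
    n,l,s,c=cv2.connectedComponentsWithStats(m); 
    k=[i for i in range(1,n) if s[i,4]>60]; k=min(k,key=lambda i:np.hypot(*(c[i]-[280,230])))
    p=np.argwhere(l==k)[:,::-1].astype(float); w=np.array([onz("wrist",q,z,ip)[:2]*1000 for q in p],np.float32)
    return cv2.minAreaRect(w),c[k]
E
python3 - <<'E'
from h import *
ip=(info("wrist")[0],np.load("w8.npy")); im=cv2.imread("pics/w8.png")
print(stick(im,ip))
P={k:onz("wrist",u,.006,ip)[:2]*1000 for k,u in dict(TL=(240,168),TR=(315,154),R=(327,220)).items()}; print(P)
d=P["TR"]-P["TL"]; print("angle",np.degrees(np.arctan2(d[1],d[0])),np.hypot(*d)); d=P["TR"]-P["R"]; print(np.degrees(np.arctan2(d[1],d[0])),np.hypot(*d))
c=P["TL"]+0; e=(P["TR"]-P["TL"])/np.hypot(*(P["TR"]-P["TL"])); nrm=np.array([e[1],-e[0]]); print("holder centre",P["TL"]+45*e+45*nrm, (P["TR"]-45*e+45*nrm))
# rim corners z=.065
for u in((263,188),(299,180),(305,228),(268,232)): print(u,onz("wrist",u,.065,ip)[:2]*1000)
E
```

```text
(((504.52471923828125, -413.6936340332031), (16.642711639404297, 16.269941329956055), 12.776771545410156), array([285.54829545, 244.5       ]))
{'TL': array([ 452.17909482, -377.70168113]), 'TR': array([ 540.33797683, -360.27809888]), 'R': array([ 558.83001311, -442.24795265])}
angle 11.179769254281068 89.8641735907702
102.71285899192955 84.0298300200103
holder centre [ 505.05011896 -413.12278792] [ 504.91687004 -413.14912302]
(263, 188) [ 482.07703854 -386.2838761 ]
(299, 180) [ 519.02301494 -377.46657311]
(305, 228) [ 526.94296294 -430.17772653]
(268, 232) [ 487.17513558 -435.19874801]
```

```bash
python3 -m inch '[[-35,4.6,0,0,0,-0.18,85],[-35,4.6,0,0,0,-0.36,85],[-35,4.6,0,0,0,-0.54,85],[-35,4.6,0,0,0,-0.72,85],[-35,4.6,0,0,0,-0.9,85],[-35,4.6,0,0,0,-1.08,85],[-35,4.6,0,0,0,-1.26,85],[-35,4.6,10,0,0,-1.44,85],[-35,4.6,15,0,0,-1.62,85],[-35,4.6,20,0,0,-1.775,85]]'; python3 -m inch '[[0,0,0,0,0,0,85],[0,0,0,0,0,0,85],[0,0,0,0,0,0,85]]'; python3 - <<'E'
from h import *
move([.5045,-.4135,.128],np.radians(102))
ip=info("wrist"); im=vision.camera("wrist"); cv2.imwrite("pics/w9.png",im); np.save("w9.npy",ip[1])
r=stick(im,ip);print(r)
# height from two views
ip8=(ip[0],np.load("w8.npy")); print("tri",tri([ray("wrist",stick(cv2.imread("pics/w8.png"),ip8)[1],ip8),ray("wrist",r[1],ip)]))
E
```

```text
time: 21.1
tcp_pos: [0.505, -0.4122, 0.2704]
ee_rot: [0.0, -0.11, 0.994, -0.0]
wrist_force: [1.0, -0.2, 0.0]
gripper_width: 0.995
time: 21.48
tcp_pos: [0.5051, -0.412, 0.2708]
ee_rot: [0.001, -0.109, 0.994, -0.001]
wrist_force: [-0.2, -0.3, -0.0]
gripper_width: 0.992
shift [  1.1  -1.1 142.8] rot [-0.001  0.001  0.009] rows>= 3.0 j6 -0.9
(((504.2928161621094, -414.7650451660156), (16.69771385192871, 15.957365036010742), 12.56824779510498), array([277.52813853, 211.04761905]))
tri [ 0.50460739 -0.41464944  0.14359067]
```

View pics/w9.png

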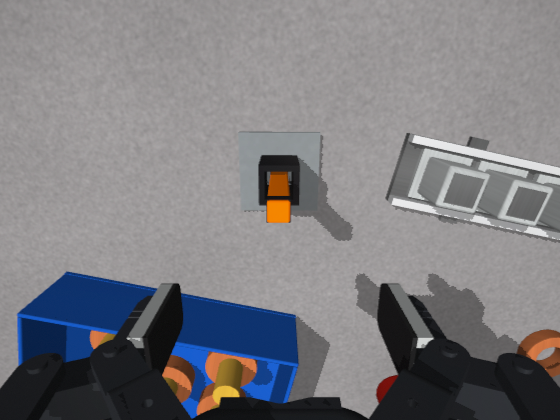

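The stick top is at (278,211). Triangulated height is 0.144 m, which agrees with 0.146.

```bash
python3 -m inch '[[1,-2.2,50,0,0,0.01,60],[1,-2.2,95,0,0,0.01,60],[1,-2.2,125,0,0,0.01,60],[1,-2.2,140,0,0,0.01,60],[1,-2.2,146,0,0,0.01,60],[1,-2.2,146,0,0,0.01,60]]' && python3 -m inch '[[0,0,0,0,0,0,10],[0,0,0,0,0,0,10],[0,0,0,0,0,0,10],[0,0,0,0,0,0,10],[0,0,0,0,0,0,10],[0,0,0,0,0,0,10]]' 100; python3 - <<'E'
from h import *
st=manip.read_state(); print(st["wrist_torque"])
y=-.0044-.285
move([.4678-.008*y+.005,y,.30],np.radians(90.5))
E
```

```text
time: 22.28
tcp_pos: [0.5051, -0.4149, 0.1255]
ee_rot: [0.001, -0.104, 0.995, -0.001]
wrist_force: [-0.6, -1.1, 0.0]
gripper_width: 0.706
time: 23.02
tcp_pos: [0.5055, -0.415, 0.1265]
ee_rot: [0.002, -0.104, 0.995, -0.001]
wrist_force: [0.0, 0.8, 5.7]
gripper_width: 0.196
[ 0.35088715  0.10618672 -0.06978456]
shift [   3.2  128.7 -173.9] rot [-0.003  0.003  0.2  ] rows>= 4.0 j6 -0.9
```

```bash
python3 -m inch '[[0,0,-35,0,0,0,10],[0,0,-80,0,0,0,10],[0,0,-110,0,0,0,10],[1,40,-110,0,0,0.07,10],[2,85,-110,0,0,0.14,10],[3.2,128.7,-110,-0.003,0.003,0.2,10],[3.2,128.7,-110,-0.003,0.003,0.2,10],[3.2,128.7,-110,-0.003,0.003,0.2,10]]'; python3 - <<'E'
from h import *
y=-.0044-.285
move([.4678-.008*y+.005,y,.135],np.radians(90.5))
im=vision.camera("wrist"); cv2.imwrite("pics/w10.png",im)
E
```

```text
time: 24.02
tcp_pos: [0.4756, -0.2898, 0.2364]
ee_rot: [0.0, -0.005, 1.0, -0.0]
wrist_force: [-0.1, 0.6, -1.0]
gripper_width: 0.197
shift [  0.6   0.4 101.4] rot [-0.     0.001  0.001] rows>= 2.0 j6 -0.56
```

View pics/w10.png

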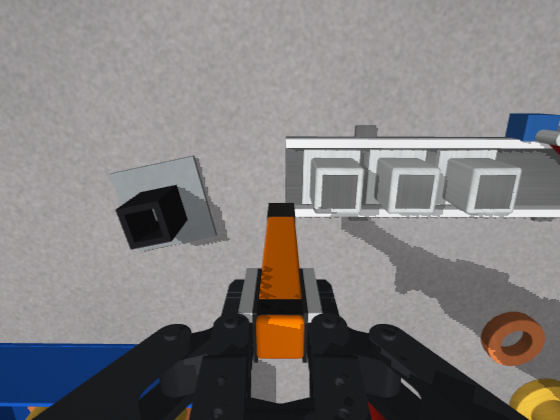

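The stick hangs straight at (280,270), and all three shells stand in the track at (338,185), (410,187) and (485,188). Next I lower the stick and push in steps.

```bash
python3 -m inch '[[0.6,0.4,45,0,0,0,10],[0.6,0.4,80,0,0,0,10],[0.6,0.4,96,0,0,0,10],[0.6,0.4,101.4,0,0,0,10],[0.6,0.4,101.4,0,0,0,10]]' 100 && python3 -m inch '[[0,12,0,0,0,0,10],[0,24,0,0,0,0,10],[0,36,0,0,0,0,10],[0,48,0,0,0,0,10],[0,60,0,0,0,0,10],[0,72,0,0,0,0,10],[0,84,0,0,0,0,10],[0,96,0,0,0,0,10],[0,108,0,0,0,0,10],[0,120,0,0,0,0,10]]'
```

```text
time: 24.7
tcp_pos: [0.4753, -0.2904, 0.1348]
ee_rot: [0.0, -0.004, 1.0, -0.0]
wrist_force: [0.3, -0.1, -1.0]
gripper_width: 0.196
time: 25.95
tcp_pos: [0.4742, -0.1697, 0.1347]
ee_rot: [0.0, -0.004, 1.0, -0.0]
wrist_force: [0.4, -1.8, -1.9]
gripper_width: 0.2
```

```bash
python3 -m inch '[[0,10,0,0,0,0,10],[0,20,0,0,0,0,10],[0,30,0,0,0,0,10],[0,40,0,0,0,0,10],[0,50,0,0,0,0,10],[0,60,0,0,0,0,10],[0,70,0,0,0,0,10],[0,80,0,0,0,0,10],[0,90,0,0,0,0,10],[0,100,0,0,0,0,10]]' && python3 - <<'E'
from h import *
im=vision.camera("scene"); t=vision.camera("top")
cv2.imwrite("pics/push.png",np.vstack([cv2.resize(im[140:240,130:380],(800,320)),cv2.resize(t[215:295,165:385],(800,280))]))
E
```

```text
time: 27.2
tcp_pos: [0.4733, -0.069, 0.1347]
ee_rot: [0.0, -0.004, 1.0, -0.0]
wrist_force: [0.9, -2.1, -1.1]
gripper_width: 0.195
```

View pics/push.png

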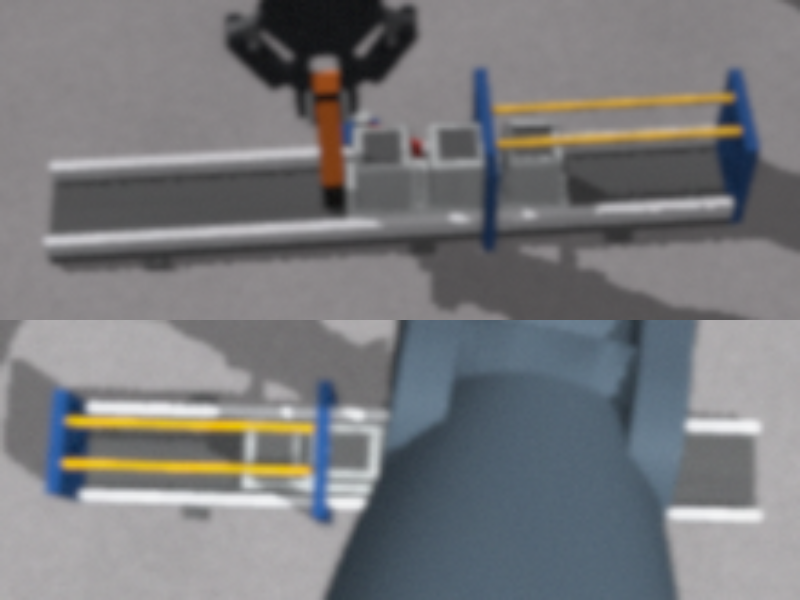

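The row is moving well: one shell is under the rods at (530,165), one at the bridge and one at the pawl, with the stick upright behind them.

```bash
python3 -m inch '[[0,8,0,0,0,0,10],[0,16,0,0,0,0,10],[0,24,0,0,0,0,10],[0,32,0,0,0,0,10],[0,40,0,0,0,0,10],[0,48,0,0,0,0,10],[0,56,0,0,0,0,10],[0,64,0,0,0,0,10],[0,71,0,0,0,0,10],[0,71,0,0,0,0,10]]' && python3 -m inch '[[0,0,0,0,0,0,10],[0,-10,0,0,0,0,10],[0,-25,0,0,0,0,10],[0,-45,0,0,0,0,10],[0,-60,0,0,0,0,10],[0,-60,0,0,0,0,10]]' && python3 - <<'E'
from h import *
im=vision.camera("scene")
cv2.imwrite("pics/push2.png",cv2.resize(im[140:240,200:380],(800,444),interpolation=2))
E
```

```text
time: 28.55
tcp_pos: [0.4723, 0.0033, 0.1347]
ee_rot: [-0.0, -0.005, 1.0, 0.001]
wrist_force: [0.6, 0.6, -1.8]
gripper_width: 0.199
time: 29.3
tcp_pos: [0.4729, -0.0581, 0.1345]
ee_rot: [-0.0, -0.004, 1.0, 0.001]
wrist_force: [-0.5, -0.3, -1.2]
gripper_width: 0.198
```

View pics/push2.png

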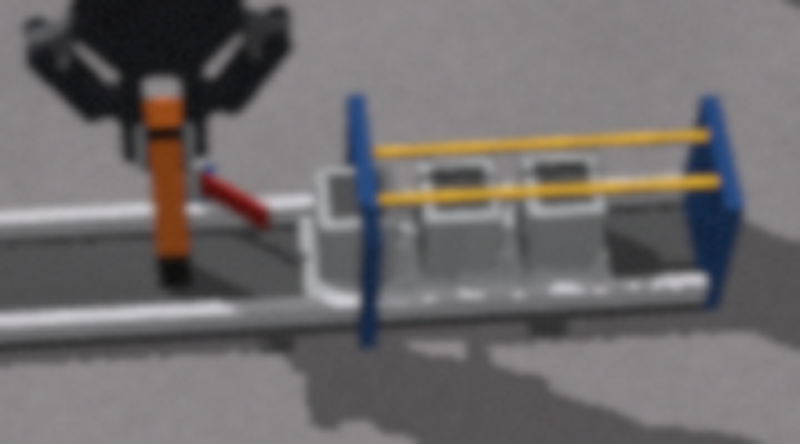

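All three shells are past the pawl, at (340,230), (460,230) and (565,225). The red pawl is shut behind them, its tip at (265,215). Now the stick goes back.

```bash
python3 -m inch '[[0,0,-40,0,0,0,10],[0,0,-80,0,0,0,10],[0,0,-115,0,0,0,10],[0,-50,-115,0,0,-0.03,10],[0,-105,-115,0,0,-0.06,10],[0,-160,-115,0,0,-0.1,10],[0,-215,-115,0,0,-0.13,10],[0,-270,-115,0,0,-0.16,10],[0,-300,-115,0,0,-0.2,10],[0,-300,-115,0,0,-0.2,10]]' && python3 - <<'E'
from h import *
move([.5055,-.415,.235],np.radians(102))
E
```

```text
time: 30.6
tcp_pos: [0.4755, -0.3592, 0.2482]
ee_rot: [-0.0, -0.103, 0.995, 0.001]
wrist_force: [0.9, 0.1, -1.0]
gripper_width: 0.196
shift [-17.9 -60.8  13.1] rot [ 0.002 -0.001 -0.003] rows>= 2.0 j6 -0.85
```

```bash
python3 -m inch '[[-9,-30,0,0,0,0,10],[-17.9,-60.8,5,0,0,0,10],[-17.9,-60.8,13,0.002,-0.001,-0.003,10],[-17.9,-60.8,13,0.002,-0.001,-0.003,10],[-17.9,-60.8,13,0.002,-0.001,-0.003,10],[-17.9,-60.8,13,0.002,-0.001,-0.003,10]]' && python3 - <<'E'
from h import *
move([.5053,-.4148,.1275],np.radians(102))
ip=info("wrist"); im=vision.camera("wrist"); cv2.imwrite("pics/w11.png",im)
# expected foot corner positions drawn vs holder rim
for x in [(-14,-14),(14,-14),(14,14),(-14,14)]:
    a=np.radians(12); p=np.array([.505,-.4145])+np.array([[np.cos(a),-np.sin(a)],[np.sin(a),np.cos(a)]])@np.array(x)/1000
    cv2.circle(im,tuple(int(round(v)) for v in proj("wrist",[*p,.065],ip)),2,(0,255,0),-1)
cv2.imwrite("pics/w11c.png",cv2.resize(im[100:400,180:380],(534,800))[:600])
E
```

```text
time: 31.35
tcp_pos: [0.5055, -0.4143, 0.2358]
ee_rot: [0.0, -0.105, 0.994, -0.0]
wrist_force: [-0.1, 0.3, -1.1]
gripper_width: 0.197
shift [  0.4  -0.4 108.3] rot [-0.     0.001  0.001] rows>= 2.0 j6 -0.9
```

View pics/w11c.png

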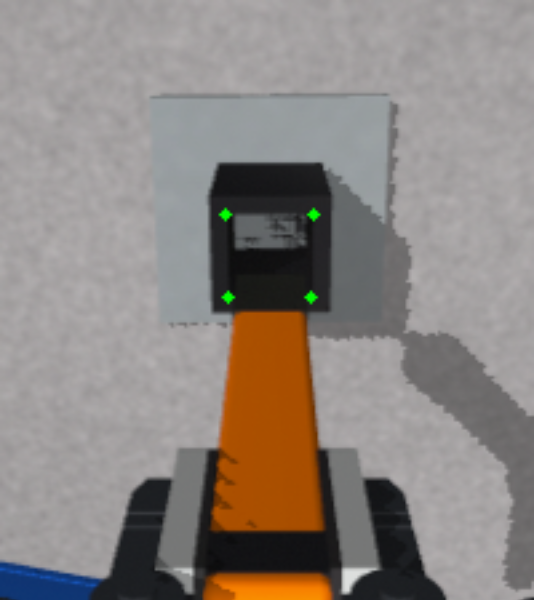

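The holder pocket at (270,255) matches the projected green corners and the stick is in line with it, so I insert.

```bash
python3 -m inch '[[0.4,-0.4,35,0,0,0,10],[0.4,-0.4,60,0,0,0,10],[0.4,-0.4,80,0,0,0,10],[0.4,-0.4,95,0,0,0,10],[0.4,-0.4,104,0,0,0,10],[0.4,-0.4,108,0,0,0,10],[0.4,-0.4,108,0,0,0,10]]'
```

```text
time: 32.28
tcp_pos: [0.5054, -0.4151, 0.1281]
ee_rot: [0.001, -0.105, 0.994, -0.0]
wrist_force: [-0.4, 0.3, -0.9]
gripper_width: 0.194
```

```bash
python3 -m inch '[[0,0,1,0,0,0,17],[0,0,1,0,0,0,22],[0,0,1,0,0,0,30],[0,0,1,0,0,0,50],[0,0,1,0,0,0,70],[0,0,-30,0,0,0,70],[0,0,-70,0,0,0,70],[0,0,-110,0,0,0,70],[0,0,-145,0,0,0,70],[0,0,-145,0,0,0,70]]'; python3 - <<'E'
from h import *
im=vision.camera("wrist"); ip=info("wrist"); print(stick(im,ip))
b=[]
for n in("top","scene"):
    im=vision.camera(n); hsv=cv2.cvtColor(im,cv2.COLOR_BGR2HSV); m=cv2.inRange(hsv,(45,120,60),(80,255,255)); 
    k,l,s,c=cv2.connectedComponentsWithStats(m); g={"top":(119,220),"scene":(441,201)}[n]
    i=min(range(1,k),key=lambda i:np.hypot(*(c[i]-g))+(s[i,4]<40)*1000); print(n,c[i],s[i]); b.append(ray(n,c[i]))
t=tri(b); print("button",t)
move([t[0],t[1],.30],0.9)
E
```

```text
time: 33.52
tcp_pos: [0.5061, -0.4158, 0.2762]
ee_rot: [0.002, -0.105, 0.994, -0.002]
wrist_force: [0.0, -0.7, -0.6]
gripper_width: 0.819
(((503.0118408203125, -417.13531494140625), (16.008403778076172, 16.129018783569336), 12.108630180358887), array([279.47930283, 208.06535948]))
top [119.42236025 220.16770186] [113 213  14  15 161]
scene [440.77848101 200.01898734] [434 194  15  13 158]
button [0.54137868 0.41320112 0.06950283]
shift [-208.4  802.2  -27.6] rot [0.001 0.    0.881] rows>= 14.0 j6 -0.9
```

```bash
python3 -m inch '[[-14,55,-10,0,0,0,0],[-29,112,-10,0,0,0,0],[-44,170,-10,0,0,0,0],[-59,227,-10,0,0,0,0],[-74,284,-10,0,0,0,0],[-89,341,-10,0,0,0,0],[-104,398,-10,0,0,0,0],[-119,455,-10,0,0,0,0],[-134,512,-10,0,0,0,0],[-148,570,-10,0,0,0,0]]' 30; python3 - <<'E'
from h import *
move([.5414,.4132,.20],np.radians(102))
E
```

```text
time: 34.92
tcp_pos: [0.53, 0.1752, 0.281]
ee_rot: [-0.001, -0.105, 0.994, -0.0]
wrist_force: [0.4, -0.3, 0.4]
gripper_width: -0.0
shift [-60.9 230.4  80.9] rot [ 0.    -0.002  0.001] rows>= 5.0 j6 0.11
```

```bash
python3 -m inch '[[-15,57,0,0,0,0,0],[-30,114,0,0,0,0,0],[-45,171,20,0,0,0,0],[-61,230.4,50,0,0,0,0],[-61,230.4,81,0,0,0,0],[-61,230.4,81,0,0,0,0],[-61,230.4,81,0,0,0,0],[-61,230.4,81,0,0,0,0]]'; python3 - <<'E'
from h import *
ip=info("wrist"); im=vision.camera("wrist"); cv2.imwrite("pics/w12.png",im)
m=cv2.inRange(cv2.cvtColor(im,cv2.COLOR_BGR2HSV),(45,120,60),(80,255,255)); k,l,s,c=cv2.connectedComponentsWithStats(m); i=1+np.argmax(s[1:,4]); print(c[i],s[i])
rs=[ray("wrist",c[i],ip)]
for n,u in(("top",(119.4,220.2)),("scene",(440.8,200.))): rs.append(ray(n,u))
t=tri(rs); print(t, onz("wrist",c[i],.065,ip)); move([*onz("wrist",c[i],.065,ip)[:2],.11],np.radians(102))
E
```

```text
time: 35.92
tcp_pos: [0.5423, 0.4127, 0.2018]
ee_rot: [0.0, -0.104, 0.995, 0.001]
wrist_force: [0.4, -0.6, 0.2]
gripper_width: 0.003
[278.53744997 206.38707833] [ 255  183   48   48 1749]
[0.54069611 0.41240047 0.06934001] [0.54082084 0.41097839 0.065     ]
shift [ 1.8 -1.6 91.7] rot [ 0.001  0.001 -0.   ] rows>= 2.0 j6 0.44
```

View pics/w12.png

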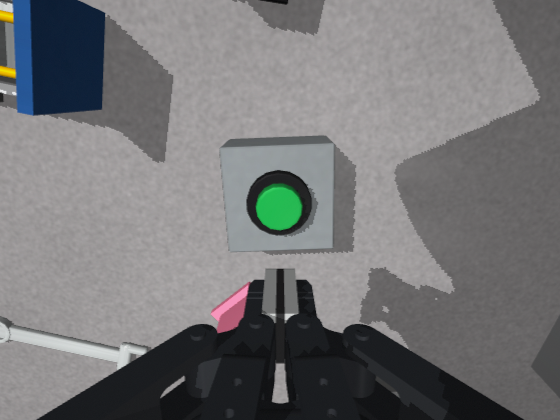

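The green button is at (279,206) on its grey box. Before pressing I check track and holder with my last picture.

```bash
python3 - <<'E'
from h import *
im=vision.camera("scene"); cv2.imwrite("pics/last.png",cv2.resize(im[130:350,50:430],(800,463),interpolation=2))
E
```

```text
(no output)
```

View pics/last.png

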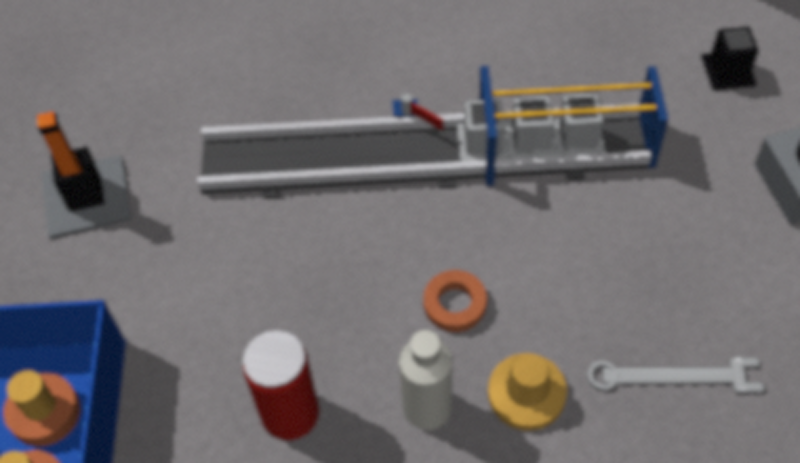

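```bash
python3 -m inch '[[1.8,-1.6,40,0,0,0,0],[1.8,-1.6,75,0,0,0,0],[1.8,-1.6,92,0,0,0,0],[1.8,-1.6,102,0,0,0,0],[1.8,-1.6,108,0,0,0,0],[1.8,-1.6,108,0,0,0,0]]'
```

```text
time: 36.78
tcp_pos: [0.5411, 0.4112, 0.0943]
ee_rot: [0.001, -0.104, 0.995, 0.001]
wrist_force: [0.1, -2.0, 2.7]
gripper_width: -0.002
```

All is in place: three shells behind the shut pawl, stick standing in its holder, bystanders untouched. Contact with the button is starting, so I press on.

```bash
python3 -m inch '[[0,0,2,0,0,0,0],[0,0,3,0,0,0,0],[0,0,3,0,0,0,0]]';python3 -m inch '[[0,0,2,0,0,0,0],[0,0,3,0,0,0,0],[0,0,3,0,0,0,0]]'
```

```text
time: 37.15
tcp_pos: [0.5414, 0.4114, 0.0917]
ee_rot: [0.001, -0.104, 0.995, 0.001]
wrist_force: [0.0, -1.1, 4.3]
gripper_width: 0.0
time: 37.52
tcp_pos: [0.5415, 0.4115, 0.09]
ee_rot: [0.002, -0.104, 0.995, 0.001]
wrist_force: [-3.4, -2.7, 13.6]
gripper_width: -0.0
```

```bash
python3 -m inch '[[0,0,1,0,0,0,0],[0,0,1,0,0,0,0],[0,0,1,0,0,0,0]]';python3 -m inch '[[0,0,-5,0,0,0,0],[0,0,-20,0,0,0,0],[0,0,-60,0,0,0,0],[0,0,-110,0,0,0,0],[0,0,-150,0,0,0,0],[0,0,-150,0,0,0,0]]'; python3 - <<'E'
from h import *
im=vision.camera("wrist");ip=info("wrist")
m=cv2.inRange(cv2.cvtColor(im,cv2.COLOR_BGR2HSV),(45,120,60),(80,255,255)); k,l,s,c=cv2.connectedComponentsWithStats(m); i=1+np.argmax(s[1:,4]); print("button",c[i],s[i][4],"px expected",proj("wrist",[.5408,.411,.065],ip))
vision.camera("scene")
old=cv2.imread("pics/last.png"); new=cv2.resize(vision.camera("scene")[130:350,50:430],(800,463),interpolation=2)
d=cv2.absdiff(old,new)[50:463,0:680].max(2); print("changed px",(d>40).sum())
E
```

```text
time: 37.9
tcp_pos: [0.5414, 0.4114, 0.09]
ee_rot: [0.002, -0.104, 0.995, 0.001]
wrist_force: [-2.8, -2.7, 11.9]
gripper_width: -0.004
time: 38.65
tcp_pos: [0.5422, 0.4119, 0.2444]
ee_rot: [0.005, -0.104, 0.995, 0.003]
wrist_force: [1.3, 0.4, -1.0]
gripper_width: -0.003
button [278.72251309 190.16305161] 1337 px expected [279.35682605 192.5192243 ]
changed px 0
```

```bash
python3 -c "
from workcell import order; print(order.close_job())"
```

```text
the job is handed in; nothing more can be done
None
```

The job is done and handed in at about 39 s of the 200 s allowed. Only three grey shells were on the table; the black and pink look-alikes were left alone. I set the three in the track and pushed them past the pawl in one row with the stick. I then put the stick back in its holder and pressed and released the green button last.

**Track and holder:** My last picture before the press showed all three shells beyond the pawl, the pawl shut behind them, and the stick upright in its holder. The copper ring, brass hub, white post, wrench and red can looked undisturbed. A picture comparison after the press found no change in that area.

**Button:** Force rose from 3–4 N to 12–14 N and the tool stopped going down, which means the button was at its stop. I have no direct reading of its travel. After letting go it was back within about 2 px of where I expected it.

**Disagreement:** My first track measurement was about 3 mm off because the arm was still settling. I measured again at rest before placing the first shell.

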